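Snap the cap onto the full pill jar and keep it pressed

ROBOT

A 7-joint arm with a two-finger parallel gripper is mounted at the origin on the work surface. World frame = base frame: x ahead of the robot, y to its left, z up, the work surface at z = 0. Lengths are in m, angles in rad, forces in N, time in s.
With the tool pointing down it reaches from about 0.35 to 0.9 m from the base axis. Payload 7.2 kg.
Tool frame: the origin (TCP) lies between the finger pads; the fingertips stand 19 mm ahead of it and the grasp point (between the pads) is the TCP; z points along the fingers, y is the line along which they close (so a half turn about z gives the same grasp; the last joint's range is limited). The gripper opens to 88 mm and grips with 3 to 60 N. Pads are 20 mm wide; open, the fingers measure 115 mm over their backs; the gripper's body (75 mm by 178 mm) begins 61 mm behind the grasp point.
Start: joints at [1.137, 0.411, -0.013, 1.596, 0.006, 1.134, -0.082], TCP at [0.224, -0.584, 0.242] pointing down, gripper open.
Joint ranges: [-2.95, 2.95], [-0.29, 1.99], [-1.47, 1.44], [0.14, 2.54], [-1.03, 4.17], [0.13, 1.85], [-2.86, 2.86]. Speed limits (rad/s): [2.39, 2.39, 3.01, 3.01, 3.14, 3.14, 3.14].

INTERFACE

Orientations are given as a rotation vector (axis times angle).
In Python, from rig import get_state, read_camera, close_job gives the robot as it stands. The module is installed in compiled form; this text tells all that it offers.
- The arm moves only by the tool move_arm, never from a script. Its argument "motion" is a list of rows, each an object with "translation": the shift along the world's x, y, z in m, a list of three; "spin": the turn about the world's z in degrees; "hand": the closure in counts, from 0 (fully open) to 255 (shut). In form: [{"translation": [dx, dy, dz], "spin": spin, "hand": hand}, ...]. A call has 1 to 8 rows; each row shifts and turns the commanded pose from where the row before left it; what a row does not reach is not made up. A row lasts 1/8 s, in which the tool goes at most 62.5 mm and 10.7 degrees, less where a joint would pass 70% of its speed; a pose out of reach is approached as far as the arm can. A call is refused whole if a number of a shift passes 0.0625 or a number of a turn 10.7, either way. A call with a gripper value outside its range is refused whole. The fingers move at their own pace and stop on an object; "squeeze" is the grip in N (left out, the last holds). Time passes only in rows, so rows that do not move let the fingers close. It gives the time, the measured TCP pose, the force, the opening and the grip force at its end, in the units of the state.
- get_state(): the state, without advancing time (a new reading comes with each control period).
- read_camera(name): name is "scene" or "top" or "wrist"; returns a dict with "img" (420x560x3 uint8, red, green, blue), "intrinsics" (3x3 intrinsics, pixels), "R" (3x3) and "t" (3): a world point X has camera coordinates R X + t. Camera axes: x right, y down, z forward; pixel columns grow to the right and rows downward; lengths in m; the calibration is good to about 2 mm. A picture is of the moment at which its call begins. There is no depth.
- close_job(): hands the job in; it is judged then, once.
The state is a dict: "time": time; "joints": joint angles; "joint_vel": joint speeds; "tau": joint torques, N m; "ee_pos": TCP position; "tcp_rot": TCP orientation; "wrist_force": force on the tool from outside, world axes, zero at the start; "ft_torque": the same for the moment, N m; "width": finger opening in m; "grasp_force": force on a finger pad.
Only numpy, scipy, OpenCV 4.12 (cv2) and the standard library are available. Lean on these libraries where they do the work, as an engineer would, in place of code of your own. Each camera call takes 0.05 s, during which the arm holds its last target. There are 200 camera calls.

TASK

One of the two open jars in the grey sprung nests is full of wax-shelled pill balls, the other nearly empty. Lift the gold cap by its knob and press it onto the full jar until it clicks over the neck and is fully home, then go on pressing straight down with a steady push of about 10 N and finish like that, the fingers still on the cap and pushing. Leave the nearly empty jar open and do not disturb the other things on the counter.

Things in the scene. Friction and masses are not known exactly. Their poses are not given: they have to be found in the camera images.
- cap: Gold snap cap, loose, mouth down on the counter, about 70 g, round (yaw is free). Skirt 64 mm across; flat top at 18 mm; on it an upright black round knob, 28 mm across, 24 mm tall (42 mm overall). Origin: centre of the skirt's bottom edge, z up through the knob. Hollow, 14 mm deep; inside 54 mm across at a 3 mm high lip along the bottom edge, 59 mm above it.
- cap_seat (a point): Centre of the cap's inner top face, 14 mm above cap's origin. Over the jar the cap first meets the nubs with cap_seat about 11 mm above the rim; the push then builds up over about 8 mm of travel (mostly the foot sinking) to 10 to 12 N, the lip jumps the nubs and the force drops to nearly nothing: the click. Home is 0 mm, on the rim.
- pills_full: The pile of about twenty yellow and orange wax-shelled balls (20 mm each) that fills one of the two open jars; origin at the centre of its underside, on that jar's axis. It only shows which jar is the full one: not to be touched.
- pills_few: The single ball left on the bottom of the other, nearly empty jar; origin on that jar's axis.
- jar_red_rim (a point): Centre of the open rim of the clear jar with the red label band, z up, 118 mm above the counter while not pressed. Jar 62 mm across, 96 mm tall, held in its nest. Neck 51 mm across, 47 mm at the rim, 18 mm long; four white sprung nubs (8 mm balls) 6.7 mm below the rim stand out to 58 mm across.
- jar_red (a joint): How far the red-label jar is pushed down in its nest, m: 0 at rest, at most 0.016; the rim sinks with it. The foot is sprung: it yields from about 2 N and gives 1 mm for each further 1.5 N, so a 10 N push with the cap on is about 0.006.
- nest_red: Grey round collar fixed to the counter that holds the red-label jar, 90 mm across, 30 mm high; origin at its underside on the jar's axis.
- jar_green_rim (a point): Centre of the open rim of the clear jar with the green label band, z up, 118 mm above the counter while not pressed. Jar 62 mm across, 96 mm tall, held in its nest. Neck 51 mm across, 47 mm at the rim, 18 mm long; four white sprung nubs (8 mm balls) 6.7 mm below the rim stand out to 58 mm across.
- jar_green (a joint): How far the green-label jar is pushed down in its nest, m: 0 at rest, at most 0.016; the rim sinks with it. The foot is sprung: it yields from about 2 N and gives 1 mm for each further 1.5 N, so a 10 N push with the cap on is about 0.006.
- nest_green: Grey round collar fixed to the counter that holds the green-label jar, 90 mm across, 30 mm high; origin at its underside on the jar's axis.
- stock_a: Bystander: closed jar with green label and gold lid, 68 mm across, about 105 mm tall, loose. Origin: centre of its underside.
- stock_b: Bystander: closed jar with red label and white lid, 68 mm across, about 105 mm tall, loose. Origin: centre of its underside.
- screw_lid: Bystander: plain white screw lid, 84 mm across, 16 mm high, for other jars. Origin: centre of its underside.
- spoon: Bystander: spoon lying on the counter. Origin: centre of its underside (middle of the spoon).
- amber: Bystander: small amber bottle, 42 mm across, 75 mm tall. Origin: centre of its underside.
- stamp: Bystander: hand stamp with red ball top, 36 mm square foot, 64 mm tall. Origin: centre of its underside.
Mind the look-alikes: they are no part of the job. What is shaped like the cap but red or turquoise is not meant.

How it is judged:
By the outcome, as a careful person would: the job done as asked, in the order asked, and still so for the second after the job is handed in, while the arm keeps its last pose, push and grip.
It also fails if it takes over 54 s, if anything falls off the work surface, if the arm or the gripper's body presses on something with over 40 N, if the wrist force passes 120 N, or if a joint passes its speed limit or range.

## Working session

There is one attempt and no reset: what is moved stays moved. The work goes in short steps, Python scripts to look and compute and a tool call to move; the robot and the scene stay as the last step left them, time stands still between calls to the robot, and variables do not carry over. Pictures are saved under pics/ and viewed, at most 10 in all, crops included, and the job is handed in when it is done.

Besides the shell and the picture viewer there is one more tool, called as name(argument=value, ...), one argument or row to a line, values as JSON. move_arm: Moves the arm, as the interface text tells. Its arguments: {"type":"object","properties":{"motion":{"type":"array","items":{"type":"object","properties":{"translation":{"type":"array","items":{"type":"number"}},"spin":{"type":"number"},"hand":{"type":"number"}}}},"squeeze":{"type":"number"}},"required":["motion"]}

```bash
mkdir -p pics
cat > h.py <<'E'
import numpy as np,cv2
from rig import get_state,read_camera,close_job
def ray(c,u,v,z):
    K,R,t=map(np.array,(c["intrinsics"],c["R"],c["t"]))
    o=-R.T@t; d=R.T@np.linalg.inv(K)@np.array([u,v,1.])
    return o+d*(z-o[2])/d[2]
def proj(c,X):
    p=np.array(c["intrinsics"])@(np.array(c["R"])@np.array(X)+np.array(c["t"])); return p[:2]/p[2]
def save(n,img,s=1): cv2.imwrite(f"pics/{n}.png",cv2.resize(img[...,::-1],None,fx=s,fy=s))
E
python3 - <<'E'
from h import *
for n in("scene","top"):
    c=read_camera(n); save(n,c["img"],1.4); np.save(n+".npy",c,allow_pickle=True)
    print(n,-np.array(c["R"]).T@np.array(c["t"]))
s=get_state();print(s)
E
```

```text
scene [ 0.9521585  -0.87293506  0.82653429]
top [ 0.44506232 -0.00178908  1.10122473]
{'time': 0.1, 'joints': array([ 1.13679953,  0.41182903, -0.01273106,  1.59691287,  0.00556244,
        1.13430652, -0.08219389]), 'joint_vel': array([-0.00078713, -0.00111312, -0.00139304, -0.0022568 , -0.00209706,
        0.00132234,  0.0007425 ]), 'tau': array([ 3.37213896e-03, -5.89104259e+01,  6.44218773e-01, -2.91714478e+01,
       -5.36929176e-02,  1.43742462e-02,  1.13336496e-04]), 'ee_pos': array([ 0.22339997, -0.58327063,  0.2409068 ]), 'tcp_rot': array([-3.08782136e+00, -5.71190889e-01,  4.95688783e-04]), 'wrist_force': array([ 0.26521601,  0.14229191, -0.38796246]), 'ft_torque': array([ 0.0152507 ,  0.0359469 , -0.00320783]), 'grasp_force': 0.0, 'width': 0.08787310079928247}
```

View pics/scene.png

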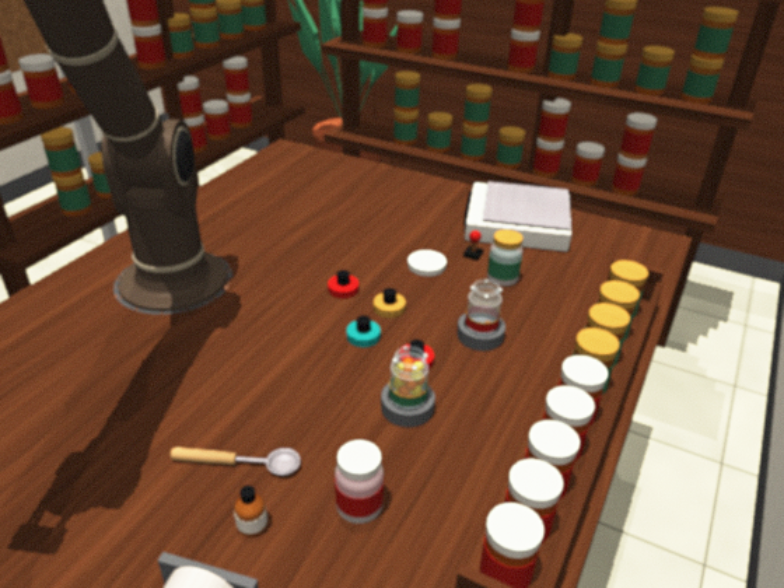

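View pics/top.png

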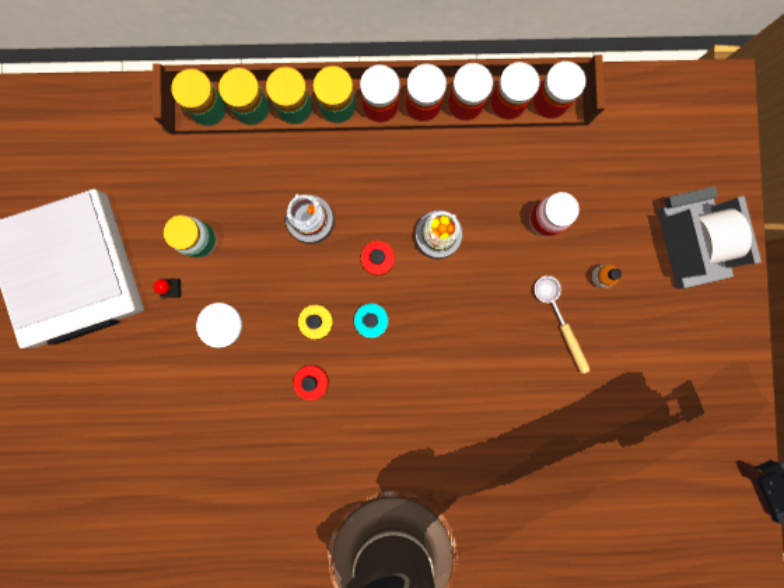

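Top view, pixels in the 1.4x picture:
- **Could be taken for the cap:** gold ring (315,322), red (377,257), red (310,382), turquoise (371,320), white screw lid (219,325), gold-lidded stock jar (183,233). By the description I choose the gold ring with the black knob at (315,322).
- **Jars:** the full one is green-label at (440,232), filled with yellow and orange balls. The nearly empty one is red-label at (307,216), with one ball.

Next I measure both and check the choice in a close crop.

Run:
```python
from h import *
c=np.load("top.npy",allow_pickle=True).item(); img=c["img"]
hsv=cv2.cvtColor(img,cv2.COLOR_RGB2HSV)
def blob(m,u,v,r):
    k=np.zeros(m.shape,np.uint8); cv2.circle(k,(int(u/1.4),int(v/1.4)),r,1,-1)
    ys,xs=np.nonzero(m&(k>0)); 
    return cv2.minEnclosingCircle(np.c_[xs,ys].astype(np.float32)),len(xs)
y=(hsv[...,0]>20)&(hsv[...,0]<35)&(hsv[...,1]>150)&(hsv[...,2]>120)
(p,r),n=blob(y,315,322,18); print("cap",p,r,n,ray(c,*p,.018))
k=hsv[...,2]<60
(p,r),n=blob(k,315,322,9); print("knob",p,r,n,ray(c,*p,.042))
g=(hsv[...,1]<70)&(hsv[...,2]>60)
for nm,u,v in(("green",440,232),("red",309,218)):
    (p,r),n=blob(g,u,v,22); print(nm,p,r,n,ray(c,*p,.03))
for n,u,v in(("c",315,322),):
    a=img[130:290,190:350]; save("crop",a,3.5)
s=np.load("scene.npy",allow_pickle=True).item()
hs=cv2.cvtColor(s["img"],cv2.COLOR_RGB2HSV)
y=(hs[...,0]>15)&(hs[...,0]<35)&(hs[...,1]>150)&(hs[...,2]>120)
ys,xs=np.nonzero(y[190:235,260:300]);print("scene cap",ray(s,(xs.min()+xs.max())/2+260,(ys.min()+ys.max())/2+190,.012))
```

```text
cap (224.770263671875, 229.45945739746094) 12.241766929626465 375 [0.44905103 0.13273978 0.018     ]
knob (224.3333282470703, 229.0) 4.772702217102051 16 [0.45018424 0.13086179 0.042     ]
green (313.3717956542969, 166.7940216064453) 17.413700103759766 581 [ 0.60804295 -0.10655191  0.03      ]
red (220.5, 155.0) 18.607892990112305 806 [0.64584176 0.13813558 0.03      ]
scene cap [0.44762999 0.12990791 0.012     ]
```

View pics/crop.png

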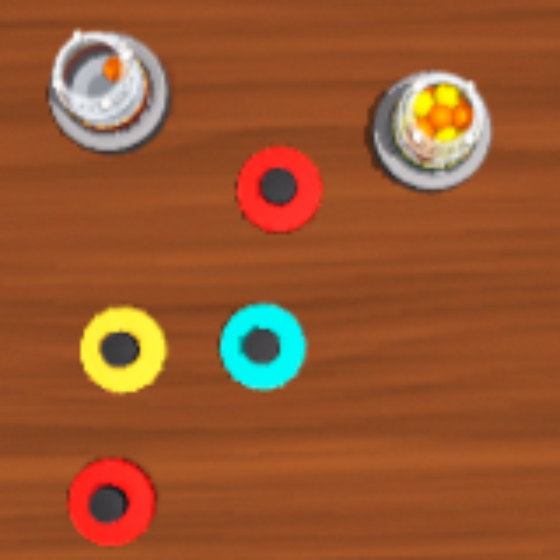

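The crop shows the gold cap with its black knob at (122,348). Turquoise is at (263,346), the red caps at (279,187) and (110,502), the full jar at (433,125) and the one-ball jar at (100,85). The choice is confirmed, so I go above the cap.

move_arm(
  motion=[
    {"translation": [0.022,0.05,0],"spin": -5,"hand": 0},
    {"translation": [0.022,0.055,0],"spin": -8,"hand": 0},
    {"translation": [0.022,0.055,0],"spin": -8,"hand": 0},
    {"translation": [0.022,0.055,0],"spin": 0,"hand": 0},
    {"translation": [0.022,0.055,0],"spin": 0,"hand": 0},
    {"translation": [0.022,0.055,0],"spin": 0,"hand": 0},
    {"translation": [0.022,0.055,0],"spin": 0,"hand": 0},
    {"translation": [0.022,0.055,0],"spin": 0,"hand": 0},
  ],
)

```text
time: 1.1
ee_pos: [0.3998, -0.1468, 0.2417]
tcp_rot: [3.141, -0.001, 0.0]
wrist_force: [1.2, 0.4, 0.5]
width: 0.0878
grasp_force: 0.0
```

move_arm(
  motion=[
    {"translation": [0.01,0.055,-0.01],"spin": 0,"hand": 0},
    {"translation": [0.01,0.055,-0.01],"spin": 0,"hand": 0},
    {"translation": [0.01,0.055,-0.01],"spin": 0,"hand": 0},
    {"translation": [0.01,0.055,-0.01],"spin": 0,"hand": 0},
    {"translation": [0.01,0.03,-0.01],"spin": 0,"hand": 0},
    {"translation": [0,0,0],"spin": 0,"hand": 0},
    {"translation": [0,0,0],"spin": 0,"hand": 0},
  ],
)

```text
time: 1.98
ee_pos: [0.4492, 0.1006, 0.1914]
tcp_rot: [3.141, -0.002, -0.002]
wrist_force: [0.5, 0.2, 0.1]
width: 0.0878
grasp_force: 0.0
```

Now look from the wrist camera to refine.

move_arm(
  motion=[
    {"translation": [0,0.03,0],"spin": 0,"hand": 0},
    {"translation": [0,0,0],"spin": 0,"hand": 0},
    {"translation": [0,0,0],"spin": 0,"hand": 0},
  ],
)

```text
time: 2.35
ee_pos: [0.4496, 0.1298, 0.1918]
tcp_rot: [3.141, -0.003, 0.0]
wrist_force: [-0.9, -0.8, -0.9]
width: 0.0879
grasp_force: 0.0
```

```bash
cat > m.py <<'E'
from h import *
E
python3 - <<'E'
from h import *
c=read_camera("wrist");save("w1",c["img"]);s=get_state();print(s["ee_pos"])
hsv=cv2.cvtColor(c["img"],cv2.COLOR_RGB2HSV)
y=((hsv[...,0]>20)&(hsv[...,0]<35)&(hsv[...,1]>150)&(hsv[...,2]>100)).astype(np.uint8)
for q in sorted(cv2.findContours(y,0,2)[0],key=cv2.contourArea)[-2:]:
    if len(q)>5:
        x,yy,w,h=cv2.boundingRect(q); e=cv2.fitEllipse(q); print(cv2.contourArea(q),x,yy,w,h,e,ray(c,*e[0],.018))
E
```

```text
[0.44960006 0.12973483 0.19172691]
22.5 244 202 14 20 ((225.6036834716797, 194.70578002929688), (15.730047225952148, 45.77812576293945), 0.0) [0.45241384 0.18316234 0.018     ]
83.5 288 198 15 8 ((295.2802429199219, 201.1144561767578), (9.034844398498535, 15.580609321594238), 71.08782196044922) [0.44553912 0.11237419 0.018     ]
```

View pics/w1.png

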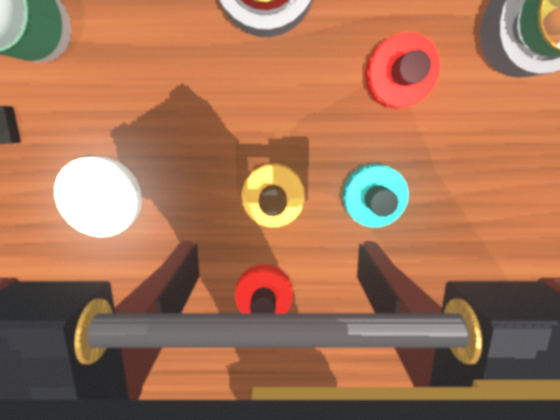

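The wrist view shows the gold cap in shade, ring centred near (273,196) with its knob at (273,200). It is clear of turquoise (376,197) and red (264,297). I recompute with a looser mask.

Run:
```python
from h import *
c=read_camera("wrist");hsv=cv2.cvtColor(c["img"],cv2.COLOR_RGB2HSV)
y=((hsv[...,0]>17)&(hsv[...,0]<38)&(hsv[...,1]>120)&(hsv[...,2]>70)).astype(np.uint8)
k=np.zeros_like(y);cv2.circle(k,(273,197),40,1,-1);ys,xs=np.nonzero(y&k)
e=cv2.fitEllipse(cv2.convexHull(np.c_[xs,ys].astype(np.int32)));print(e,ray(c,*e[0],.012))
for X in([.449,.131,.018],[.449,.131,.042]):print(proj(c,X))
d=(hsv[...,2]<70)&(k>0)
k2=np.zeros_like(y);cv2.circle(k2,(273,200),18,1,-1);ys,xs=np.nonzero(d&(k2>0));p=((xs.min()+xs.max())/2,(ys.min()+ys.max())/2);print(p,len(xs),ray(c,*p,.033))
```

```text
((272.78228759765625, 195.69996643066406), (61.82246017456055, 63.99250793457031), 169.09994506835938) [0.44989238 0.13534088 0.012     ]
[276.97077378 197.89297585]
[276.93150013 203.87275436]Traceback (most recent call last):
  File "<stdin>", line 8, in <module>
    return umr_minimum(a, axis, None, out, keepdims, initial, where)
ValueError: zero-size array to reduction operation minimum which has no identity
```

move_arm(
  motion=[
    {"translation": [0.0003,0.004,-0.04],"spin": 0,"hand": 0},
    {"translation": [0,0,-0.04],"spin": 0,"hand": 0},
    {"translation": [0,0,-0.035],"spin": 0,"hand": 0},
    {"translation": [0,0,-0.025],"spin": 0,"hand": 0},
    {"translation": [0,0,-0.011],"spin": 0,"hand": 0},
    {"translation": [0,0,0],"spin": 0,"hand": 0},
    {"translation": [0,0,0],"spin": 0,"hand": 0},
  ],
)

```text
time: 3.32
ee_pos: [0.4505, 0.1354, 0.0416]
tcp_rot: [-3.141, 0.002, -0.002]
wrist_force: [-0.7, 0.0, -0.3]
width: 0.0874
grasp_force: 0.0
```

move_arm(
  motion=[
    {"translation": [0,0,0],"spin": 0,"hand": 80},
    {"translation": [0,0,0],"spin": 0,"hand": 140},
    {"translation": [0,0,0],"spin": 0,"hand": 255},
    {"translation": [0,0,0],"spin": 0,"hand": 255},
    {"translation": [0,0,0],"spin": 0,"hand": 255},
    {"translation": [0,0,0],"spin": 0,"hand": 255},
    {"translation": [0,0,0],"spin": 0,"hand": 255},
    {"translation": [0,0,0],"spin": 0,"hand": 255},
  ],
  squeeze=40,
)

```text
time: 4.32
ee_pos: [0.4498, 0.1353, 0.0406]
tcp_rot: [3.142, -0.001, -0.0]
wrist_force: [-0.4, -0.1, -0.5]
width: 0.0273
grasp_force: 40.0
```

move_arm(
  motion=[
    {"translation": [0,0,0.02],"spin": 0,"hand": 255},
    {"translation": [0,0,0.05],"spin": 0,"hand": 255},
    {"translation": [0,0,0.055],"spin": 0,"hand": 255},
    {"translation": [0,0,0.055],"spin": 0,"hand": 255},
    {"translation": [0.01,-0.04,0.02],"spin": 0,"hand": 255},
    {"translation": [0.01,-0.05,0],"spin": 0,"hand": 255},
    {"translation": [0.01,-0.05,0],"spin": 0,"hand": 255},
    {"translation": [0.01,-0.05,0],"spin": 0,"hand": 255},
  ],
)

```text
time: 5.32
ee_pos: [0.4898, -0.0562, 0.2408]
tcp_rot: [3.141, -0.001, 0.001]
wrist_force: [1.1, 0.4, -0.8]
width: 0.0273
grasp_force: 40.0
```

move_arm(
  motion=[
    {"translation": [0.01,-0.04,0],"spin": 0,"hand": 255},
    {"translation": [0,-0.012,0],"spin": 0,"hand": 255},
    {"translation": [0,0,0],"spin": 0,"hand": 255},
    {"translation": [0,0,0],"spin": 0,"hand": 255},
    {"translation": [0,0,0],"spin": 0,"hand": 255},
  ],
)

```text
time: 5.95
ee_pos: [0.4998, -0.1052, 0.2408]
tcp_rot: [-3.141, -0.003, -0.0]
wrist_force: [-0.5, -0.3, -0.5]
width: 0.0274
grasp_force: 40.0
```

Run:
```python
from h import *
c=read_camera("wrist");save("w2",c["img"]);np.save("w2.npy",c,allow_pickle=True);print(get_state()["ee_pos"],-np.array(c["R"]).T@np.array(c["t"]))
for X in([.607,-.107,.118],[.607,-.107,.03],[.607,-.107,0]):print(proj(c,X))
```

```text
[ 0.49985407 -0.10541399  0.24078798] [ 0.57582372 -0.10450975  0.38338687]
[281.12534427  77.77270009]
[280.28564189  88.48041194]
[280.08955712  90.98084459]
```

View pics/w2.png

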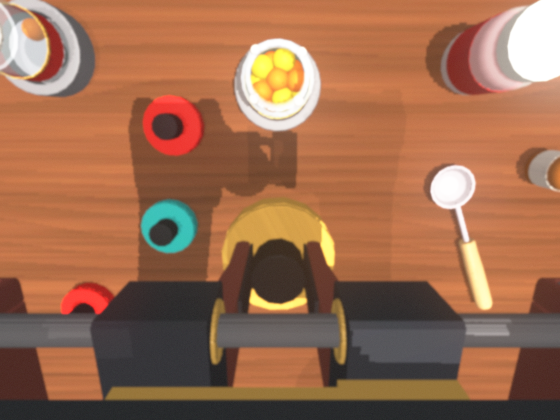

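The picture shows the full jar's nest ring at about (278,86), its rim at about (278,77), and the held gold cap level at (278,253). I measure the cap and jar in the same view.

Run:
```python
from h import *
c=np.load("w2.npy",allow_pickle=True).item();hsv=cv2.cvtColor(c["img"],cv2.COLOR_RGB2HSV)
g=((hsv[...,1]<70)&(hsv[...,2]>90)).astype(np.uint8)
k=np.zeros_like(g);cv2.circle(k,(278,86),50,1,-1);g&=k
q=max(cv2.findContours(g,0,2)[0],key=cv2.contourArea);e=cv2.minEnclosingCircle(q);f=cv2.fitEllipse(cv2.convexHull(q));print("nest",e,f,ray(c,*e[0],.03),ray(c,*f[0],.03),cv2.boundingRect(q))
y=((hsv[...,0]>15)&(hsv[...,0]<40)&(hsv[...,1]>120)&(hsv[...,2]>90))
ys,xs=np.nonzero(y[195:320,210:345]);xs+=210;ys+=195
h=cv2.convexHull(np.c_[xs,ys].astype(np.int32));f=cv2.fitEllipse(h);m=cv2.minEnclosingCircle(h);print("cap",f,m,cv2.boundingRect(h),ray(c,*m[0],.2178),ray(c,*m[0],.2028))
# balls
o=((hsv[...,0]<35)&(hsv[...,1]>180)&(hsv[...,2]>150)).astype(np.uint8)
k[:]=0;cv2.circle(k,(278,76),30,1,-1);m=cv2.minEnclosingCircle(np.argwhere(o&k)[:,::-1].astype(np.int32));print("balls",m,ray(c,*m[0],.1))
t=np.load("top.npy",allow_pickle=True).item()
hs=cv2.cvtColor(t["img"],cv2.COLOR_RGB2HSV)
print("top nest",ray(t,313.4,167.2,.03))
s=read_camera("scene");save("s2",s["img"][200:330,230:350],5);np.save("s2.npy",s,allow_pickle=True)
for z in(.118,.03):print(proj(s,[.607,-.106,z])-[230,200])
```

```text
nest ((276.7272644042969, 84.40908813476562), 46.524436950683594) ((276.94647216796875, 84.16307830810547), (86.3096694946289, 92.7413558959961), 176.67381286621094) [ 0.61094538 -0.10330557  0.03      ] [ 0.61118363 -0.10353207  0.03      ] (234, 38, 87, 93)
cap ((277.6927490234375, 299.65264892578125), (134.83282470703125, 207.40408325195312), 0.7295812368392944) ((277.5, 276.0), 79.19132232666016) (211, 197, 134, 123) [ 0.48983357 -0.10445457  0.2178    ] [ 0.48204399 -0.10444958  0.2028    ]
balls ((277.0, 75.0), 25.632110595703125) [ 0.611233   -0.10376384  0.1       ]
top nest [ 0.60695926 -0.10659154  0.03      ]
[62.72970237 53.80144968]
[61.15854102 82.61836615]
```

View pics/s2.png

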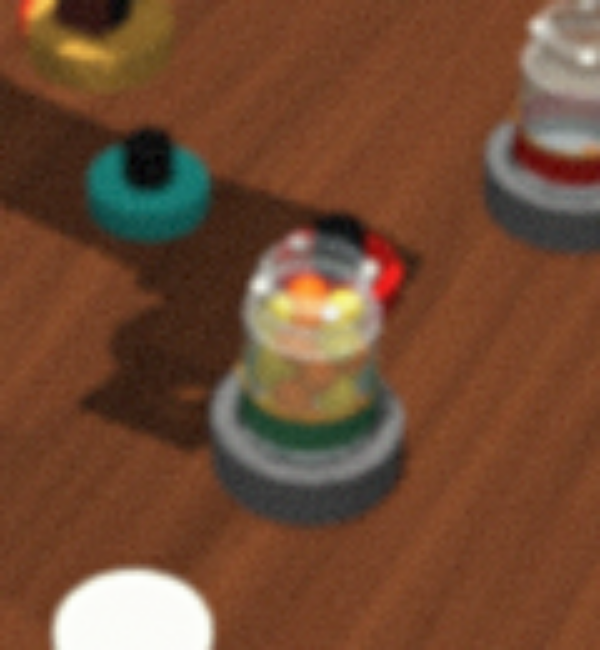

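Run:
```python
from h import *
c=np.load("w2.npy",allow_pickle=True).item();im=c["img"];hsv=cv2.cvtColor(im,cv2.COLOR_RGB2HSV)
y=((hsv[...,0]>20)&(hsv[...,0]<40)&(hsv[...,1]>150)&(hsv[...,2]>110)).astype(np.uint8)
print("cap front rows",[(u,190+int(np.argmax(y[190:260,u]>0))) for u in range(250,306,8)], "cap lr",[(v,np.nonzero(y[v,200:350])[0][[0,-1]]+200) for v in (235,242)])
# front edge
r=[190+int(np.argmax(y[190:260,u]>0)) for u in range(270,286)];print("cap x",ray(c,278,np.mean(r),.2178)[0]-.032)
# nest outer: circle fit on lower half boundary of grey mask
g=((hsv[...,1]<70)&(hsv[...,2]>90)).astype(np.uint8);k=np.zeros_like(g);cv2.circle(k,(278,86),50,1,-1);g&=k
q=max(cv2.findContours(g,0,1)[0],key=cv2.contourArea)[:,0,:].astype(float);P=q[q[:,1]>85]
w=np.array([ray(c,*p,.03)[:2] for p in P])
A=np.c_[2*w,np.ones(len(w))];s=np.linalg.lstsq(A,(w**2).sum(1),rcond=None)[0];print("nest",s[:2],np.sqrt(s[2]+s[0]**2+s[1]**2))
P=q[q[:,1]<60];w=np.array([ray(c,*p,.118)[:2] for p in P]);print("far edge pts",w.max(0),w.min(0),len(w))
save("w2jar",im[25:140,220:340],5)
```

```text
cap front rows [(250, 190), (258, 190), (266, 190), (274, 190), (282, 190), (290, 190), (298, 190)] cap lr [(235, array([321, 329])), (242, array([321, 321]))]
cap x 0.5080358062092492
nest [ 0.60936622 -0.10362493] 0.04430794269369363
far edge pts [ 0.63471539 -0.07715704] [ 0.62025204 -0.13044397] 78
```

View pics/w2jar.png

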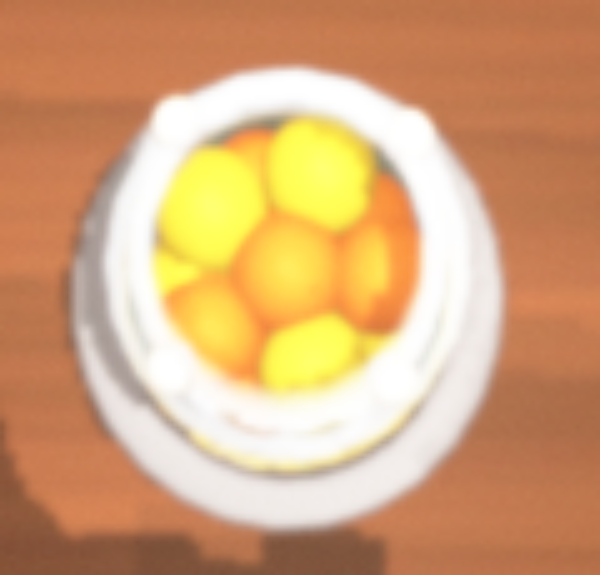

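The crop shows four nubs at (173,115), (412,130), (168,365) and (398,380), so the jar axis is at about (0.609,-0.104) in the wrist view. Comparing with the held cap in the same view, the TCP should go to about (0.608,-0.1047).

move_arm(
  motion=[
    {"translation": [0.03,0.0005,0],"spin": 0,"hand": 255},
    {"translation": [0.04,0,0],"spin": 0,"hand": 255},
    {"translation": [0.03,0,0],"spin": 0,"hand": 255},
    {"translation": [0.0085,0,0],"spin": 0,"hand": 255},
    {"translation": [0,0,-0.02],"spin": 0,"hand": 255},
    {"translation": [0,0,-0.03],"spin": 0,"hand": 255},
    {"translation": [0,0,-0.025],"spin": 0,"hand": 255},
    {"translation": [0,0,0],"spin": 0,"hand": 255},
  ],
)

```text
time: 7.05
ee_pos: [0.6064, -0.106, 0.164]
tcp_rot: [-3.141, 0.001, 0.006]
wrist_force: [-0.4, -0.8, -1.2]
width: 0.0274
grasp_force: 40.0
```

Run:
```python
from h import *
print(get_state()["ee_pos"],get_state()["wrist_force"])
s=read_camera("scene");t=read_camera("top")
p=np.round(proj(s,[.608,-.105,.12])).astype(int);a=s["img"][p[1]-50:p[1]+50,p[0]-40:p[0]+40]
p=np.round(proj(t,[.608,-.105,.12])).astype(int);b=t["img"][p[1]-50:p[1]+50,p[0]-40:p[0]+40]
save("chk",np.hstack([a,b]),5)
```

```text
[ 0.60643609 -0.10595747  0.16402482] [-0.38541118 -0.82885792 -1.16583376]
```

View pics/chk.png

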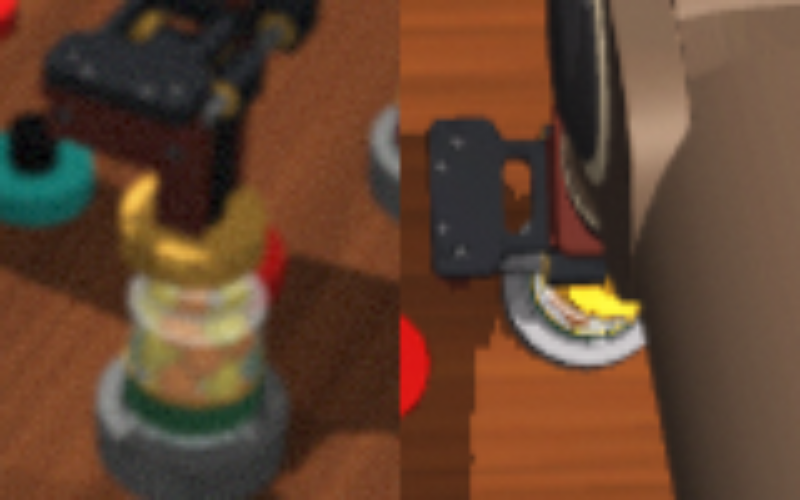

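The scene half shows the cap over the neck: cap column about 195, jar about 199. The arm had not fully settled, so I let it settle and read again.

move_arm(
  motion=[
    {"translation": [0,0,0],"spin": 0,"hand": 255},
    {"translation": [0,0,0],"spin": 0,"hand": 255},
    {"translation": [0,0,0],"spin": 0,"hand": 255},
  ],
)

```text
time: 7.52
ee_pos: [0.6086, -0.1062, 0.1662]
tcp_rot: [3.141, -0.001, 0.001]
wrist_force: [-0.8, 0.4, -0.8]
width: 0.0272
grasp_force: 40.0
```

move_arm(
  motion=[
    {"translation": [-0.0005,0.0012,-0.003],"spin": 0,"hand": 255},
    {"translation": [0,0,-0.003],"spin": 0,"hand": 255},
    {"translation": [0,0,-0.003],"spin": 0,"hand": 255},
    {"translation": [0,0,0],"spin": 0,"hand": 255},
    {"translation": [0,0,0],"spin": 0,"hand": 255},
  ],
)

```text
time: 8.15
ee_pos: [0.6079, -0.105, 0.1566]
tcp_rot: [3.142, -0.001, -0.0]
wrist_force: [0.3, 0.4, -1.2]
width: 0.0269
grasp_force: 40.0
```

move_arm(
  motion=[
    {"translation": [0,0,-0.002],"spin": 0,"hand": 255},
    {"translation": [0,0,-0.002],"spin": 0,"hand": 255},
    {"translation": [0,0,0],"spin": 0,"hand": 255},
    {"translation": [0,0,0],"spin": 0,"hand": 255},
  ],
)

```text
time: 8.65
ee_pos: [0.6084, -0.1047, 0.1531]
tcp_rot: [-3.142, 0.001, -0.002]
wrist_force: [1.3, 1.8, 3.4]
width: 0.027
grasp_force: 40.0
```

move_arm(
  motion=[
    {"translation": [0,0,-0.0015],"spin": 0,"hand": 255},
    {"translation": [0,0,-0.0015],"spin": 0,"hand": 255},
    {"translation": [0,0,0],"spin": 0,"hand": 255},
    {"translation": [0,0,0],"spin": 0,"hand": 255},
  ],
)

```text
time: 9.15
ee_pos: [0.6083, -0.1048, 0.1502]
tcp_rot: [3.142, -0.001, 0.002]
wrist_force: [2.0, 1.2, 6.0]
width: 0.0276
grasp_force: 40.0
```

move_arm(
  motion=[
    {"translation": [0,0,-0.001],"spin": 0,"hand": 255},
    {"translation": [0,0,-0.001],"spin": 0,"hand": 255},
    {"translation": [0,0,0],"spin": 0,"hand": 255},
    {"translation": [0,0,0],"spin": 0,"hand": 255},
  ],
)

```text
time: 9.65
ee_pos: [0.6079, -0.1047, 0.1469]
tcp_rot: [-3.141, 0.001, 0.0]
wrist_force: [4.4, 1.4, -4.5]
width: 0.0273
grasp_force: 40.0
```

move_arm(
  motion=[
    {"translation": [0,0,0],"spin": 0,"hand": 255},
    {"translation": [0,0,0],"spin": 0,"hand": 255},
  ],
)

```text
time: 9.9
ee_pos: [0.6079, -0.1047, 0.1469]
tcp_rot: [-3.141, 0.001, 0.0]
wrist_force: [5.9, 2.3, -4.7]
width: 0.027
grasp_force: 40.0
```

Run:
```python
from h import *
q=get_state();print(q["ee_pos"],q["wrist_force"],q["ft_torque"])
s=read_camera("scene")
p=np.round(proj(s,[.608,-.105,.12])).astype(int);a=s["img"][p[1]-40:p[1]+40,p[0]-40:p[0]+40]
save("chk2",a,7)
```

```text
[ 0.60790073 -0.1047479   0.14694629] [ 5.9361276   2.26378287 -4.70425978] [ 0.3021047  -1.18158933  0.03076506]
```

View pics/chk2.png

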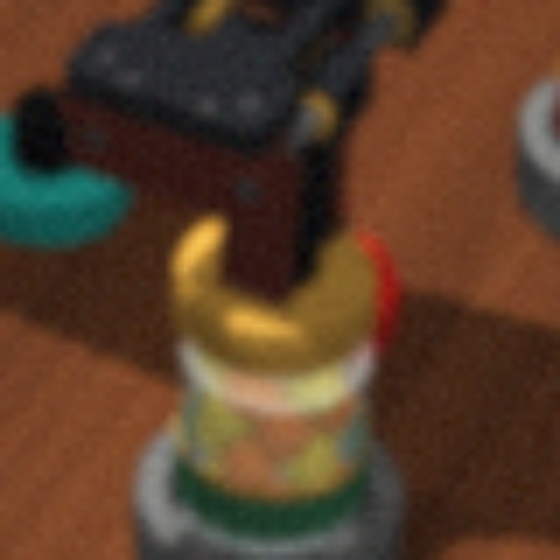

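The picture shows the cap down over the nubs. The force dropped from about 7 N to below zero while the hand went on down, so the lip has clicked. There is a small side load towards +x, so I ease the hand that way and press on home.

move_arm(
  motion=[
    {"translation": [0.001,0.0004,-0.001],"spin": 0,"hand": 255},
    {"translation": [0,0,-0.001],"spin": 0,"hand": 255},
    {"translation": [0,0,0],"spin": 0,"hand": 255},
    {"translation": [0,0,0],"spin": 0,"hand": 255},
  ],
)

```text
time: 10.45
ee_pos: [0.6085, -0.1046, 0.1456]
tcp_rot: [3.141, -0.001, -0.001]
wrist_force: [-0.2, 0.7, -1.3]
width: 0.0269
grasp_force: 40.0
```

move_arm(
  motion=[
    {"translation": [0,0,-0.001],"spin": 0,"hand": 255},
    {"translation": [0,0,0],"spin": 0,"hand": 255},
    {"translation": [0,0,0],"spin": 0,"hand": 255},
  ],
)

```text
time: 10.82
ee_pos: [0.6087, -0.1047, 0.1447]
tcp_rot: [3.141, -0.001, -0.0]
wrist_force: [0.2, -0.1, 1.0]
width: 0.0273
grasp_force: 40.0
```

move_arm(
  motion=[
    {"translation": [0,0,-0.001],"spin": 0,"hand": 255},
    {"translation": [0,0,-0.001],"spin": 0,"hand": 255},
    {"translation": [0,0,-0.001],"spin": 0,"hand": 255},
    {"translation": [0,0,0],"spin": 0,"hand": 255},
    {"translation": [0,0,0],"spin": 0,"hand": 255},
  ],
)

```text
time: 11.45
ee_pos: [0.6088, -0.1047, 0.1419]
tcp_rot: [3.141, -0.001, 0.0]
wrist_force: [-2.2, -0.8, 5.4]
width: 0.0271
grasp_force: 40.0
```

move_arm(
  motion=[
    {"translation": [0,0,-0.001],"spin": 0,"hand": 255},
    {"translation": [0,0,-0.001],"spin": 0,"hand": 255},
    {"translation": [0,0,0],"spin": 0,"hand": 255},
    {"translation": [0,0,0],"spin": 0,"hand": 255},
  ],
)

```text
time: 11.95
ee_pos: [0.6089, -0.1048, 0.1403]
tcp_rot: [3.141, -0.001, 0.0]
wrist_force: [-2.8, -0.5, 8.0]
width: 0.0275
grasp_force: 40.0
```

move_arm(
  motion=[
    {"translation": [-0.0004,0,-0.0008],"spin": 0,"hand": 255},
    {"translation": [0,0,-0.0008],"spin": 0,"hand": 255},
    {"translation": [0,0,0],"spin": 0,"hand": 255},
    {"translation": [0,0,0],"spin": 0,"hand": 255},
    {"translation": [0,0,0],"spin": 0,"hand": 255},
  ],
)

```text
time: 12.58
ee_pos: [0.6088, -0.1047, 0.1391]
tcp_rot: [3.141, -0.001, 0.002]
wrist_force: [-2.3, -0.2, 9.5]
width: 0.0271
grasp_force: 40.0
```

move_arm(
  motion=[
    {"translation": [0,0,0],"spin": 0,"hand": 255},
    {"translation": [0,0,0],"spin": 0,"hand": 255},
    {"translation": [0,0,0],"spin": 0,"hand": 255},
    {"translation": [0,0,0],"spin": 0,"hand": 255},
    {"translation": [0,0,0],"spin": 0,"hand": 255},
    {"translation": [0,0,0],"spin": 0,"hand": 255},
    {"translation": [0,0,0],"spin": 0,"hand": 255},
    {"translation": [0,0,0],"spin": 0,"hand": 255},
  ],
)

```text
time: 13.58
ee_pos: [0.6088, -0.1047, 0.1391]
tcp_rot: [3.141, -0.001, 0.002]
wrist_force: [-3.2, -0.7, 10.6]
width: 0.0272
grasp_force: 40.0
```

The push is steady at about 10 N with the jar sunk about 5.5 mm, which matches the cap being home. I hand it in.

```bash
python3 -c "
from h import *
print(get_state()['wrist_force']);print(close_job())"
```

```text
[-3.21444512 -0.69271703 10.57627971]
the job is handed in; nothing more can be done
None
```

The gold cap clicked onto the full, green-label jar and sits fully home by force and height readings. The fingers are still on the knob pushing down at about 10 N, the red-label jar was left open, and the job was handed in at about 14 s; no verdict was returned.

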